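# Put the washed labware away by kind

## Task

Put the washed labware on the blue draining mat away by kind: the two amber vials upright in the two empty bays of the white rack, one to a bay, the two porcelain crucibles upright on the floor of the perforated steel oven tray, and the white stir bar flat in the yellow tray. Leave the vial and the crucible that already stand in the rack and the oven tray where they are.

Things in the scene. Friction and masses are not known exactly. Their poses are not given: they have to be found in the camera images.
- vial_a: Amber glass vial with green screw cap, standing on the blue draining mat (mat top 3 mm above the bench). Body 28 mm in diameter up to 44 mm, cap 24 mm in diameter, 59 mm high in all, about 45 g. Origin: centre of underside, z up. The two vials are alike; either may go in either end bay.
- vial_b: The other vial to put away: same size, look and origin as vial_a, standing elsewhere on the mat.
- crucible_a: White porcelain crucible, open on top, standing on the mat. Diameter 41 mm at the rim, 38 mm at 10 mm up, 33 mm at the foot; 40 mm high, about 40 g. Origin: centre of underside, z up. The mat has six places, 85 mm apart in x, 90 mm in y; one holds a red rubber pipette bulb, 43 mm in diameter, 56 mm high, not part of the job.
- crucible_b: The other crucible to put away: same size, look and origin as crucible_a, standing elsewhere on the mat.
- stir_bar: White plastic-clad magnetic stir bar: eight-sided rod 10 mm across flats, 54 mm long with rounded ends, 20 g, lying on a flat on the mat at any yaw. Origin: its middle, on its axis, 5 mm above what it lies on; its x axis runs along its length.
- vial_rack: White plastic rack, fixed: open tray 112 (x) by 180 (y) by 16 mm high, walls and floor 4 mm, two dividers as high as the walls making three bays 104 (x) by 54 mm (y), centres at y = -58.7, 0, +58.7 mm, a grey ring on each floor; the middle one is taken. Origin: centre of underside, z up. Rack and trays lie left, right and beyond the mat in any order, turned up to 13 degrees.
- oven_tray: Stainless steel oven tray with dark holes in its floor, fixed: open, undivided, 116 (x) by 180 (y) by 14 mm high, walls and floor 4 mm thick. trayed_crucible stands towards its +y end; the rest is free. Origin: centre of underside, z up.
- stir_tray: Empty yellow plastic tray for stir bars, fixed: open, 110 (x) by 130 (y) by 18 mm high, walls and floor 4 mm thick. Origin: centre of underside, z up.
- racked_vial: Vial like vial_a that already stands, loose, in the middle bay of the white rack; to be left there. Origin: centre of underside.
- trayed_crucible: Crucible like crucible_a that already stands, loose, in the steel oven tray, 46 to 58 mm from its middle towards its +y end; to be left there. Origin: centre of underside.
Mind the look-alikes: they are no part of the job. Leave any purple look-alike of the vial_b alone. Leave any purple look-alike of the crucible_a alone.

How it is judged (in metres and radians):
At the end, for the whole second after the job is handed in: Vials upright (0.15 rad) on the rack floor, one per end bay (within 17 mm of its centre in y, 42 mm in x); crucibles upright (0.15 rad) on the oven tray's floor; stir bar flat on the yellow tray's floor; the vial and crucible already there upright within 12 mm of their start; all at rest ((((x of vial_a in the frame of vial_rack between -0.042 and 0.042 m and y of vial_a in the frame of vial_rack between 0.0417 and 0.0757 m) and (x of vial_b in the frame of vial_rack between -0.042 and 0.042 m and y of vial_b in the frame of vial_rack between -0.0757 and -0.0417 m)) or ((x of vial_a in the frame of vial_rack between -0.042 and 0.042 m and y of vial_a in the frame of vial_rack between -0.0757 and -0.0417 m) and (x of vial_b in the frame of vial_rack between -0.042 and 0.042 m and y of vial_b in the frame of vial_rack between 0.0417 and 0.0757 m))) and z of vial_a in the frame of vial_rack between 0 and 0.009 m and angle between each of vial_a, vial_b, crucible_a, crucible_b, racked_vial, trayed_crucible's own z axis and vertical below 0.15 rad and linear speed of each of vial_a, vial_b, crucible_a, crucible_b, stir_bar, racked_vial, trayed_crucible below 0.02 m/s and angular speed of each of vial_a, vial_b, crucible_a, crucible_b, stir_bar, racked_vial, trayed_crucible below 0.3 rad/s and z of vial_b in the frame of vial_rack between 0 and 0.009 m and x of crucible_a in the frame of oven_tray between -0.042 and 0.042 m and y of crucible_a in the frame of oven_tray between -0.075 and 0.075 m and z of crucible_a in the frame of oven_tray between 0 and 0.009 m and x of crucible_b in the frame of oven_tray between -0.042 and 0.042 m and y of crucible_b in the frame of oven_tray between -0.075 and 0.075 m and z of crucible_b in the frame of oven_tray between 0 and 0.009 m and x of stir_bar in the frame of stir_tray between -0.05 and 0.05 m and y of stir_bar in the frame of stir_tray between -0.06 and 0.06 m and z of stir_bar in the frame of stir_tray between 0 and 0.0125 m and angle between stir_bar's own x axis and vertical above 1.4 rad and distance of each of racked_vial, trayed_crucible from where it was at the start of the episode below 0.012 m); the robot touches nothing.
It fails at once if the vial already in the rack is pushed aside or tipped (distance of racked_vial from where it was at the start of the episode above 0.015 m or angle between racked_vial's own z axis and vertical above 0.35 rad).
It fails at once if the crucible already in the oven tray is pushed aside or tipped (distance of trayed_crucible from where it was at the start of the episode above 0.015 m or angle between trayed_crucible's own z axis and vertical above 0.35 rad).
It also fails if it takes over 122 s, if anything falls off the work surface, if the arm or the gripper's body presses on something with over 40 N, if the wrist force passes 120 N, or if a joint passes its speed limit or range.

## Robot

A 6-joint arm with a two-finger parallel gripper is mounted at the origin on the work surface. World frame = base frame: x ahead of the robot, y to its left, z up, the work surface at z = 0. Lengths are in m, angles in degrees, forces in N, time in s.
With the tool pointing down it reaches from about 0.275 to 0.825 m from the base axis. Payload 5.2 kg.
Tool frame: the origin (TCP) lies midway between the tips of the shut fingers; the grasp point (between the pads) lies 19 mm behind it; z points along the fingers, y is the direction in which the jaws open and shut (so a half turn about z gives the same grasp; the last joint's range is limited). The gripper opens to 93 mm and grips with 3 to 60 N. Pads are 15 mm wide; open, the fingers measure 128 mm over their backs; the gripper's body (75 mm by 188 mm) begins 65 mm behind the grasp point.
Start: joints at [55.875, 14.817, 87.949, -0, 77.235, -11.62], TCP at [0.211, 0.508, 0.219] pointing down, gripper open.
Joint ranges: [-179.93, 179.93], [-52.35, 119.4], [10.71, 147.94], [-69.91, 249.91], [12.55, 155.21], [-178.61, 178.61]. Speed limits (degrees/s): [147.25, 147.25, 180, 180, 180, 180].

## Interface

Orientations are given as a 3x3 rotation matrix whose columns are the frame's x, y, z axes.
In Python, from cell import robot, eyes gives the robot as it stands. The module is installed in compiled form; this text tells all that it offers.
- The arm moves only by the tool play_rows, never from a script. Its argument "commands" is one flat list of numbers, 7 for each row, row after row: the turn, a rotation vector about the tool's x, y, z in rad, then the shift along the tool's x, y, z in cm, then the gripper's target within -1 to 1 (fully open at 1, half-way at 0, shut at -1). A call has 1 to 5 rows; each row is the pose to reach, as a shift and turn from the pose commanded when the call began, along the tool's axes at that moment; what a row does not reach only later rows make up. A row lasts 1/10 s, in which the tool goes at most 50 mm and 8.59 degrees, less where a joint would pass 70% of its speed; a pose out of reach is approached as far as the arm can. A call with a gripper value outside its range is refused whole. The fingers move at their own pace and stop on an object; "grip_force" is the grip in N (left out, the last holds). Time passes only in rows, so rows that repeat a pose let the fingers close. It gives the time, the measured TCP pose, the force and the opening at its end, in the units of the state.
- robot.read_state(): the state, without advancing time (a new reading comes with each control period).
- eyes.grab_frame(name): name is "scene" or "side" or "wrist"; returns (picture, depth): 480x640x3 uint8, red, green, blue; 480x640 float32, m along the optical axis (not along the pixel's ray), 0 where there is no reading.
- eyes.get_calibration(name): a dict with "K" (3x3 intrinsics, pixels), "T" (4x4, takes a point from camera to world coordinates); the wrist camera has in their place "hand_eye" (4x4, takes a point from camera to tool coordinates, whose origin is the TCP and whose axes are the flange's). Camera axes: x right, y up, looking along -z (the intrinsics and any distortion apply to the point x, -y, -z); pixel columns grow to the right and rows downward; lengths in m; the calibration is good to about 2 mm. A picture is of the moment at which its call begins: read the wrist's pose just before it. get_calibration takes no time and is no camera call.
- robot.job_done(): hands the job in, once; it reports no verdict.
The state is a dict: "time": time; "q": joint angles; "qd": joint speeds; "joint_efforts": joint torques, N m; "tcp_pos": TCP position; "ee_rot": TCP orientation; "force": force on the tool from outside, world axes, zero at the start; "moment": the same for the moment, N m; "opening": finger opening in m.
Only numpy, scipy, OpenCV 4.12 (cv2) and the standard library are available. Lean on these libraries where they do the work, as an engineer would, in place of code of your own. Each camera call takes 0.05 s, during which the arm holds its last target. There are 200 camera calls.

## Working session

There is one attempt and no reset: what is moved stays moved. The work goes in short steps, Python scripts to look and compute and a tool call to move; the robot and the scene stay as the last step left them, time stands still between calls to the robot, and variables do not carry over. Pictures are saved under pics/ and viewed, about 12 in all and at most 16, crops included, and the job is handed in when it is done.

Besides the shell and the picture viewer there is one more tool, called after ">>>" as a command line: name --argument value ..., lists and objects as JSON in quotes. play_rows: Moves the arm, as the interface text tells. Its arguments: {"type":"object","properties":{"commands":{"type":"array","items":{"type":"number"}},"grip_force":{"type":"number"}},"required":["commands"]}

```bash
mkdir -p pics; cat > h.py <<'E'
import numpy as np, cv2
from cell import robot, eyes
def grab(n,fn):
    s=robot.read_state(); im,d=eyes.grab_frame(n); c=eyes.get_calibration(n)
    if 'T' in c: T=c['T']
    else:
        P=np.eye(4);P[:3,:3]=np.array(s['ee_rot']);P[:3,3]=s['tcp_pos'];T=P@np.array(c['hand_eye'])
    np.savez(fn,im=im,d=d,K=c['K'],T=T)
    cv2.imwrite(f'pics/{fn}.png',im[:,:,::-1]); return c
def load(fn):
    z=np.load(fn+'.npz');return z['im'],z['d'],z['K'],z['T']
def world(fn):
    im,d,K,T=load(fn);v,u=np.mgrid[:480,:640]
    x=(u-K[0,2])/K[0,0]*d;y=(v-K[1,2])/K[1,1]*d
    P=np.stack([x,-y,-d],-1)@T[:3,:3].T+T[:3,3];P[d==0]=np.nan;return im,P
E
python3 - <<'E'
from h import *
s=robot.read_state();print(s)
for n in('scene','side','wrist'):
    c=grab(n,n+'0');print(n,{k:np.round(v,3).tolist() if not isinstance(v,str) else v for k,v in c.items()})
    im,P=world(n+'0');print(np.nanmin(P[...,2]),np.round(P[::120,::160],3).tolist())
E
```

```text
{'time': 0.0, 'q': array([ 5.58733451e+01,  1.48598120e+01,  8.80104333e+01, -1.33545699e-04,
        7.72353765e+01, -1.16201650e+01]), 'qd': array([ 0.05633167, -0.12860396, -0.14093752, -0.07951472,  0.0025587 ,
       -0.01953674]), 'joint_efforts': array([ 9.14257889e-04, -4.37317336e+01, -2.84010386e+01,  7.19633605e-02,
        4.14951285e-02, -9.14149336e-05]), 'tcp_pos': array([0.2102036 , 0.50765298, 0.21781704]), 'ee_rot': array([[-9.23836187e-01,  3.82786668e-01, -1.03233804e-03],
       [ 3.82787882e-01,  9.23834999e-01, -1.52728190e-03],
       [ 3.69086863e-04, -1.80612478e-03, -9.99998301e-01]]), 'force': array([ 0.70460388,  0.17612011, -0.37597023]), 'moment': array([-0.00587947, -0.01661905, -0.01964056]), 'opening': 0.09329104151823057}
scene {'K': [[466.155, 0.0, 321.638], [0.0, 466.155, 238.436], [0.0, 0.0, 1.0]], 'T': [[0.327, -0.734, 0.595, 1.063], [0.945, 0.254, -0.206, -0.181], [-0.0, 0.629, 0.777, 0.728], [0.0, 0.0, 0.0, 1.0]]}
-0.769526883871099 [[[-0.552, -0.609, 0.113], [-0.555, -0.17, 0.048], [-0.547, 0.369, -0.027], [-0.634, 1.115, -0.171]], [[-0.123, 
[... 763 characters left out ...]
0.165, 0.001]], [[0.081, -0.042, 0.238], [0.233, 0.028, -0.001], [0.403, -0.142, 0.004], [0.575, -0.307, 0.0]]]
wrist {'K': [[357.88, 0.0, 321.598], [0.0, 357.88, 238.627], [0.0, 0.0, 1.0]], 'hand_eye': [[-0.0, 0.958, 0.286, 0.079], [1.0, 0.0, -0.0, 0.0], [-0.0, 0.286, -0.958, -0.165], [0.0, 0.0, 0.0, 1.0]]}
-0.004180520498329232 [[[-0.087, 0.305, -0.0], [-0.029, 0.444, 0.0], [0.028, 0.582, -0.0], [0.085, 0.719, 0.0]], [[0.0, 0.238, -0.002], [0.063, 0.39, -0.0], [0.126, 0.541, -0.0], [0.188, 0.692, -0.002]], [[0.106, 0.16, -0.001], [0.175, 0.326, -0.001], [0.244, 0.492, 0.0], [0.278, 0.634, 0.075]], [[0.153, 0.461, 0.321], [0.169, 0.486, 0.315], [0.183, 0.519, 0.313], [0.195, 0.552, 0.315]]]
```

View pics/scene0.png

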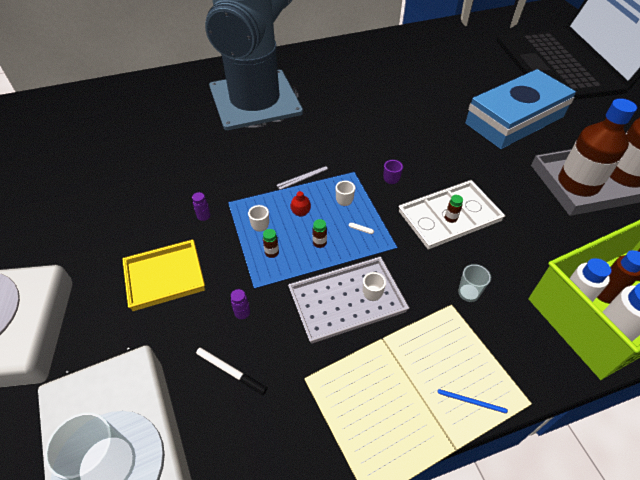

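View pics/side0.png

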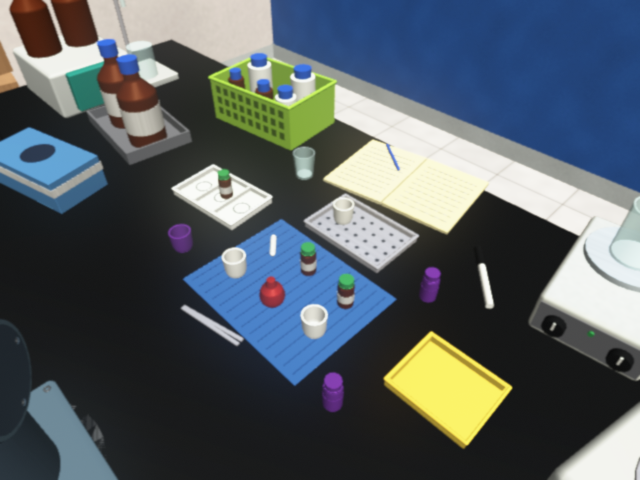

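Scene view: the vials to move are at (270,243) and (319,233), the crucibles at (259,217) and (345,192), and the stir bar at (361,228). To leave alone: purple vials (201,206) and (238,303), purple crucible (393,171), bulb (300,204), racked vial (454,208) and trayed crucible (373,285).

```bash
cat > m.py <<'E'
from h import *
from scipy.optimize import least_squares
def circ(p):
    r=least_squares(lambda q:np.hypot(p[:,0]-q[0],p[:,1]-q[1])-q[2],[*p.mean(0),.02],loss='soft_l1',f_scale=.001);return np.round(r.x,4)
def win(fn,u,v,r):
    im,P=world(fn);sl=np.s_[v-r:v+r,u-r:u+r];return im[sl].reshape(-1,3).astype(int),P[sl].reshape(-1,3)
def cap(fn,u,v,r=18):
    c,P=win(fn,u,v,r);m=(c[:,1]>c[:,0]+25)&(c[:,1]>c[:,2]+15)&(P[:,2]>.05);Q=P[m];zt=np.nanpercentile(Q[:,2],90);Q=Q[Q[:,2]>zt-.004]
    return np.round([*((Q[:,:2].max(0)+Q[:,:2].min(0))/2),zt,*np.ptp(Q[:,:2],axis=0),len(Q)],4)
def cru(fn,u,v,r=22,lo=.036):
    c,P=win(fn,u,v,r);Q=P[(P[:,2]>lo)&(P[:,2]<.06)&(c.min(1)>110)&(np.ptp(c,axis=1)<60)]
    zt=np.percentile(Q[:,2],90);Q=Q[Q[:,2]>zt-.004];b=cv2.minEnclosingCircle(Q[:,:2].astype(np.float32)*1000);return circ(Q[:,:2]),np.round(b[0],1),round(b[1],1),zt.round(4),len(Q)
def rect(fn,u,v,r,lo,hi,f):
    c,P=win(fn,u,v,r);m=f(c)&(P[:,2]>lo)&(P[:,2]<hi)
    img=m.reshape(2*r,2*r).astype(np.uint8);n,l,st,_=cv2.connectedComponentsWithStats(img,connectivity=8);k=1+st[1:,4].argmax();Q=P[(l==k).ravel()]
    return cv2.minAreaRect(Q[:,:2].astype(np.float32)*1000),np.round(np.median(Q[:,2]),4),len(Q)
white=lambda c:(c.min(1)>100)&(np.ptp(c,axis=1)<50)
yel=lambda c:(c[:,0]>120)&(c[:,2]<120)
gray=lambda c:(c.min(1)>70)&(np.ptp(c,axis=1)<50)
E
python3 - <<'E'
from m import *
S={'scene0':dict(v=[(270,240),(319,229),(455,203)],c=[(259,215),(345,190),(373,284)],rk=(452,213,58),ov=(348,300,64),ye=(163,275,46),sb=(361,228,18)),
'side0':dict(v=[(346,284),(308,250),(224,176)],c=[(314,318),(234,260),(343,208)],rk=(222,196,54),ov=(361,230,60),ye=(448,387,68),sb=(273,244,18))}
for f,o in S.items():
    print(f)
    for p in o['v']: print(' vial',cap(f,*p))
    for p in o['c']: print(' cru',*cru(f,*p))
    print(' rack',rect(f,*o['rk'],.011,.022,white)); print(' oven',rect(f,*o['ov'],.009,.02,gray)); print(' yel',rect(f,*o['ye'],.011,.024,yel)); print(' bar',rect(f,*o['sb'],.006,.02,white))
E
```

```text
scene0
 vial [ 5.10e-01 -9.39e-02  6.32e-02  2.31e-02  2.34e-02  1.10e+02]
 vial [5.183e-01 1.900e-03 6.280e-02 2.400e-02 2.410e-02 1.010e+02]
 vial [5.454e-01 2.790e-01 6.390e-02 2.350e-02 2.440e-02 9.200e+01]
 cru [ 0.4361 -0.0981  0.0186] [434.9 -98.4] 21.6 0.0439 101
 cru [0.4259 0.0894 0.0186] [426.4  91. ] 22.0 0.0437 95
 cru [0.6619 0.0543 0.0186] [661.2  54.4] 20.8 0.0445 140
 rack (((536.302490234375, 283.2490539550781), (118.20134735107422, 187.12413024902344), 6.185799598693848), np.float64(0.0154), 1002)
 oven (((657.9013671875, 7.090049743652344), (123.0009536743164, 185.88258361816406), 1.1146999597549438), np.float64(0.0151), 1269)
 yel (((498.126220703125, -298.5628967285156), (117.08567810058594, 135.29776000976562), 0.3244224786758423), np.float64(0.0181), 951)
 bar (((513.563720703125, 92.09033203125), (52.002532958984375, 11.094301223754883), 49.935726165771484), np.float64(0.0112), 122)
side0
 vial [ 5.102e-01 -9.360e-02  6.290e-02  2.390e-02  2.430e-02  1.480e+02]
 vial [5.178e-01 1.900e-03 6.320e-02 2.320e-02 2.360e-02 1.140e+02]
 vial [5.460e-01 2.791e-01 6.440e-02 2.270e-02 2.570e-02 7.200e+01]
 cru [ 0.4347 -0.098   0.0185] [434.6 -98.1] 21.1 0.0441 185
 cru [0.4256 0.0897 0.0185] [425.9  90.3] 21.1 0.0439 142
 cru [0.661  0.0543 0.0186] [661.2  54.1] 21.0 0.0446 107
 rack (((536.7011108398438, 283.3556213378906), (118.24392700195312, 188.83474731445312), 5.761173725128174), np.float64(0.0159), 929)
 oven (((820.5823364257812, 50.69712448120117), (152.32948303222656, 127.60151672363281), 15.315838813781738), np.float64(0.01), 1173)
 yel (((497.3611145019531, -298.2325439453125), (116.60664367675781, 134.60748291015625), 0.9216452240943909), np.float64(0.0181), 1854)
 bar (((512.2163696289062, 91.32913970947266), (51.66444778442383, 9.94620418548584), 46.63148498535156), np.float64(0.0125), 109)
```

Both views agree to about 1 mm and the heights and sizes fit. I'm moving toward crucible_b first, with a wrist look on the way.

>>> play_rows --commands '[0,0,0.12,-3.6,-3,0.8,0.3,0,0,0.24,-7.2,-6,1.6,0.3,0,0,0.36,-10.8,-9,2.4,0.3,0,0,0.48,-14.4,-12,3.2,0.3,0,0,0.589,-18,-15,4,0.3]' --grip_force 15

```text
time: 0.65
tcp_pos: [0.3197, 0.299, 0.1783]
ee_rot: [[-0.552, 0.834, 0.0], [0.834, 0.552, -0.0], [-0.0, 0.0, -1.0]]
force: [1.4, -0.1, -0.5]
opening: 0.0616
```

```bash
cat >> h.py <<'E'
def go(x,y,z,yaw=0):
    "shift (cm) and turn (rad) in tool axes from the measured pose; yaw = world angle of tool y"
    s=robot.read_state();R=np.array(s['ee_rot']);c,q=np.cos(np.radians(yaw)),np.sin(np.radians(yaw))
    G=np.array([[-q,c,0],[c,q,0],[0,0,-1.]])
    print('t',round(s['time'],2),'tcp',np.round(s['tcp_pos'],4),'op',round(s['opening'],4),'F',np.round(s['force'],1))
    print('turn',np.round(cv2.Rodrigues(R.T@G)[0].ravel(),3),'shift',np.round(R.T@(np.array([x,y,z])-s['tcp_pos'])*100,2))
E
python3 -c "
from h import *
go(.4257,.0895,.13)"
```

```text
t 0.65 tcp [0.3197 0.299  0.1783] op 0.0616 F [ 1.4 -0.1 -0.5]
turn [0.    0.    0.585] shift [-23.32  -2.73   4.83]
```

>>> play_rows --commands '[0,0,0.12,-4.7,-0.55,1,0.3,0,0,0.24,-9.3,-1.1,2,0.3,0,0,0.36,-14,-1.65,3,0.3,0,0,0.48,-18.7,-2.2,4,0.3,0,0,0.586,-23.3,-2.7,4.8,0.3]'

```text
time: 1.15
tcp_pos: [0.4266, 0.09, 0.1301]
ee_rot: [[0.002, 1.0, -0.0], [1.0, -0.002, 0.0], [0.0, -0.0, -1.0]]
force: [0.3, -0.4, 0.2]
opening: 0.0605
```

```bash
python3 -c "
from h import *
grab('wrist','w1');go(.4257,.0895,.014)"
```

```text
t 1.2 tcp [0.4302 0.0844 0.1295] op 0.0604 F [ 4.1 -4.8  0. ]
turn [ 0.002  0.004 -0.01 ] shift [ 0.55 -0.48 11.54]
```

View pics/w1.png

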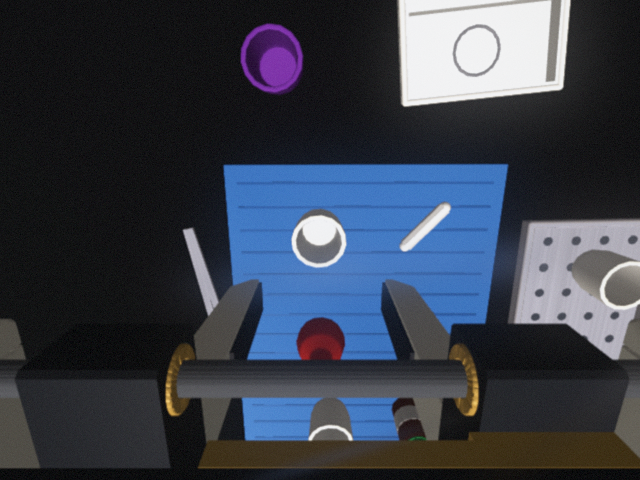

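Wrist view confirms the white crucible_b at (319,243), with the bar at (426,228). The arm overshoots a little when stopped hard, so I'm descending part way and settling.

>>> play_rows --commands '[0,0,0,0,0,2.5,0.3,0,0,0,0,0,5,0.3,0,0,0,0,0,6,0.3,0,0,0,0,0,6,0.3,0,0,0,0,0,6,0.3]'

```text
time: 1.7
tcp_pos: [0.4267, 0.0922, 0.0712]
ee_rot: [[-0.004, 1.0, 0.0], [1.0, 0.004, -0.0], [-0.0, 0.0, -1.0]]
force: [-0.1, 0.9, -0.5]
opening: 0.0604
```

```bash
python3 -c "
from h import *
go(.4257,.0895,.014)"
```

```text
t 1.7 tcp [0.4267 0.0922 0.0712] op 0.0604 F [-0.1  0.9 -0.5]
turn [0.    0.    0.004] shift [-0.27 -0.1   5.72]
```

>>> play_rows --commands '[0,0,0,-0.1,-0.1,2,0.3,0,0,0,-0.1,-0.1,4,0.3,0,0,0,-0.1,-0.1,5.6,0.3,0,0,0,-0.1,-0.1,5.6,0.3,0,0,0,-0.1,-0.1,5.6,-0.5]'

```text
time: 2.2
tcp_pos: [0.4261, 0.0911, 0.0156]
ee_rot: [[-0.004, 1.0, 0.001], [1.0, 0.004, -0.0], [-0.0, 0.001, -1.0]]
force: [0.9, 0.1, -0.8]
opening: 0.0564
```

>>> play_rows --commands '[0,0,0,0,0,0,-0.5,0,0,0,0,0,0,-0.5,0,0,0,0,0,0,-0.5,0,0,0,0,0,0,-0.5,0,0,0,0,0,-1.5,-0.5]'

```text
time: 2.7
tcp_pos: [0.4243, 0.0909, 0.0291]
ee_rot: [[-0.003, 1.0, -0.002], [1.0, 0.003, 0.0], [0.0, -0.002, -1.0]]
force: [-0.1, 0.2, 0.1]
opening: 0.04
```

```bash
python3 -c "
from h import *
go(.658,.002,.12)"
```

```text
t 2.7 tcp [0.4243 0.0909 0.0291] op 0.04 F [-0.1  0.2  0.1]
turn [-0.002 -0.     0.003] shift [-8.96 23.32 -9.14]
```

>>> play_rows --commands '[0,0,0,0,0,-4,-0.5,0,0,0,-0.5,1,-7.5,-0.5,0,0,0,-2,4.5,-9,-0.5,0,0,0,-3.5,9,-9,-0.5,0,0,0,-5,13.5,-9,-0.5]'

```text
time: 3.2
tcp_pos: [0.5624, 0.0408, 0.1213]
ee_rot: [[-0.003, 1.0, 0.003], [1.0, 0.003, -0.0], [-0.0, 0.003, -1.0]]
force: [0.5, 0.4, -0.4]
opening: 0.0403
```

>>> play_rows --commands '[0,0,0,-1.8,4.3,0,-0.5,0,0,0,-3.2,7.8,0,-0.5,0,0,0,-3.9,9.6,0,-0.5,0,0,0,-3.9,9.8,0,-0.5,0,0,0,-3.9,9.8,0,-0.5]'

```text
time: 3.7
tcp_pos: [0.658, 0.0027, 0.119]
ee_rot: [[-0.003, 1.0, -0.002], [1.0, 0.003, 0.0], [0.0, -0.002, -1.0]]
force: [-0.2, -0.1, -1.2]
opening: 0.0402
```

```bash
python3 -c "
from h import *
go(.658,.002,.018)"
```

```text
t 3.7 tcp [0.658  0.0027 0.119 ] op 0.0402 F [-0.2 -0.1 -1.2]
turn [-0.002 -0.     0.003] shift [-0.08  0.02 10.1 ]
```

>>> play_rows --commands '[0,0,0,0,0,3,-0.5,0,0,0,0,0,6.5,-0.5,0,0,0,0,0,9,-0.5,0,0,0,0,0,9.8,-0.5,0,0,0,0,0,10,-0.5]'

```text
time: 4.2
tcp_pos: [0.6571, 0.0034, 0.0191]
ee_rot: [[-0.004, 1.0, -0.002], [1.0, 0.004, 0.0], [0.0, -0.002, -1.0]]
force: [0.2, 0.0, -0.6]
opening: 0.0405
```

>>> play_rows --commands '[0,0,0,0,0,0.1,-0.5,0,0,0,0,0,0.15,-0.5,0,0,0,0,0,0.15,0.15,0,0,0,0,0,0.15,0.15,0,0,0,0,0,0.15,0.15]'

```text
time: 4.7
tcp_pos: [0.659, 0.0025, 0.0188]
ee_rot: [[-0.003, 1.0, 0.001], [1.0, 0.003, -0.0], [-0.0, 0.001, -1.0]]
force: [-0.2, -0.5, 0.1]
opening: 0.0527
```

```bash
python3 -c "
from h import *
go(.435,-.098,.12)"
```

```text
t 4.7 tcp [0.659  0.0025 0.0188] op 0.0527 F [-0.2 -0.5  0.1]
turn [0.001 0.    0.003] shift [ -9.99 -22.42 -10.14]
```

>>> play_rows --commands '[0,0,0,0,0,-2,0.15,0,0,0,0,0,-6,0.15,0,0,0,-1,-2.5,-9,0.15,0,0,0,-3,-6.7,-10,0.3,0,0,0,-4.8,-11,-10,0.3]'

```text
time: 5.2
tcp_pos: [0.5495, -0.0466, 0.1206]
ee_rot: [[-0.004, 1.0, 0.005], [1.0, 0.004, -0.002], [-0.002, 0.005, -1.0]]
force: [-0.9, -1.7, -0.5]
opening: 0.0596
```

>>> play_rows --commands '[0,0,0,-1.9,-4.2,0,0.3,0,0,0,-3.8,-8.3,0,0.3,0,0,0,-5.1,-11.2,0,0.3,0,0,0,-5.2,-11.4,2,0.3,0,0,0,-5.2,-11.4,4,0.3]'

```text
time: 5.7
tcp_pos: [0.4348, -0.099, 0.0789]
ee_rot: [[-0.001, 1.0, 0.003], [1.0, 0.001, -0.002], [-0.002, 0.003, -1.0]]
force: [0.5, 0.1, -0.6]
opening: 0.0605
```

```bash
python3 -c "
from h import *
go(.435,-.098,.014)"
```

```text
t 5.7 tcp [ 0.4348 -0.099   0.0789] op 0.0605 F [ 0.5  0.1 -0.6]
turn [0.003 0.002 0.001] shift [0.11 0.01 6.49]
```

>>> play_rows --commands '[0,0,0,0,0,3,0.3,0,0,0,0.1,0,5.5,0.3,0,0,0,0.1,0,6.4,0.3,0,0,0,0.1,0,6.4,0.3,0,0,0,0.1,0,6.4,-0.5]'

```text
time: 6.2
tcp_pos: [0.4356, -0.0974, 0.0149]
ee_rot: [[-0.003, 1.0, 0.001], [1.0, 0.003, -0.0], [-0.0, 0.001, -1.0]]
force: [0.1, -0.1, -0.8]
opening: 0.0563
```

>>> play_rows --commands '[0,0,0,0,0,0,-0.5,0,0,0,0,0,0,-0.5,0,0,0,0,0,0,-0.5,0,0,0,0,0,0,-0.5,0,0,0,0,0,-1.5,-0.5]'

```text
time: 6.7
tcp_pos: [0.434, -0.0966, 0.0286]
ee_rot: [[-0.003, 1.0, -0.002], [1.0, 0.003, 0.001], [0.001, -0.002, -1.0]]
force: [0.8, 0.6, -0.5]
opening: 0.0403
```

```bash
python3 -c "
from h import *
go(.658,-.048,.12)"
```

```text
t 6.7 tcp [ 0.434  -0.0966  0.0286] op 0.0403 F [ 0.8  0.6 -0.5]
turn [-0.002 -0.001  0.003] shift [ 4.8  22.4  -9.19]
```

>>> play_rows --commands '[0,0,0,0,0,-4,-0.5,0,0,0,0,0.5,-8,-0.5,0,0,0,0.7,4,-9.2,-0.5,0,0,0,1.7,8.5,-9.2,-0.5,0,0,0,2.7,13,-9.2,-0.5]'

```text
time: 7.2
tcp_pos: [0.5666, -0.0696, 0.1226]
ee_rot: [[-0.002, 1.0, 0.002], [1.0, 0.002, -0.001], [-0.001, 0.002, -1.0]]
force: [0.5, -0.1, 0.3]
opening: 0.0404
```

>>> play_rows --commands '[0,0,0,1,4.3,0,-0.5,0,0,0,1.8,7.8,0,-0.5,0,0,0,2.1,9.3,0,-0.5,0,0,0,2.1,9.4,2,-0.5,0,0,0,2.1,9.4,4,-0.5]'

```text
time: 7.7
tcp_pos: [0.6598, -0.0481, 0.0809]
ee_rot: [[-0.004, 1.0, 0.001], [1.0, 0.004, -0.0], [-0.0, 0.001, -1.0]]
force: [-0.5, 0.9, -1.0]
opening: 0.0403
```

```bash
python3 -c "
from h import *
go(.658,-.049,.018)"
```

```text
t 7.7 tcp [ 0.6598 -0.0481  0.0809] op 0.0403 F [-0.5  0.9 -1. ]
turn [0.001 0.    0.004] shift [-0.08 -0.19  6.29]
```

>>> play_rows --commands '[0,0,0,0,-0.1,3,-0.5,0,0,0,-0.1,-0.1,5,-0.5,0,0,0,-0.1,-0.1,6,-0.5,0,0,0,-0.1,-0.1,6.2,-0.5,0,0,0,-0.1,-0.1,6.3,-0.5]'

```text
time: 8.2
tcp_pos: [0.6583, -0.0495, 0.0187]
ee_rot: [[-0.003, 1.0, 0.001], [1.0, 0.003, -0.0], [-0.0, 0.001, -1.0]]
force: [1.0, 0.8, -0.3]
opening: 0.0403
```

>>> play_rows --commands '[0,0,0,0,0,0.1,-0.5,0,0,0,0,0,0.1,-0.5,0,0,0,0,0,0.1,0.15,0,0,0,0,0,0.1,0.15,0,0,0,0,0,0.1,0.15]'

```text
time: 8.7
tcp_pos: [0.658, -0.0494, 0.0176]
ee_rot: [[-0.003, 1.0, 0.001], [1.0, 0.003, -0.0], [-0.0, 0.001, -1.0]]
force: [-0.4, -0.3, 0.3]
opening: 0.053
```

```bash
python3 -c "
from h import *
go(.510,-.0938,.12)"
```

```text
t 8.7 tcp [ 0.658  -0.0494  0.0176] op 0.053 F [-0.4 -0.3  0.3]
turn [0.001 0.    0.003] shift [ -4.39 -14.81 -10.25]
```

>>> play_rows --commands '[0,0,0,0,0,-2,0.15,0,0,0,0,0,-6,0.15,0,0,0,-1,-3,-9,0.15,0,0,0,-2.2,-7.5,-10,0.15,0,0,0,-3.4,-11.5,-10,0.15]'

```text
time: 9.2
tcp_pos: [0.5429, -0.0843, 0.1195]
ee_rot: [[-0.004, 1.0, 0.004], [1.0, 0.004, -0.002], [-0.002, 0.004, -1.0]]
force: [-0.4, -1.5, 0.8]
opening: 0.0537
```

>>> play_rows --commands '[0,0,0,-0.8,-2.7,0,0.15,0,0,0,-1,-3.3,0,0.15,0,0,0,-1,-3.3,0,0.15,0,0,0,-1,-3.3,1,0.15,0,0,0,-1,-3.3,2,0.15]'

```text
time: 9.7
tcp_pos: [0.5114, -0.0938, 0.0965]
ee_rot: [[-0.004, 1.0, 0.001], [1.0, 0.004, -0.0], [-0.0, 0.001, -1.0]]
force: [0.3, 0.1, 0.0]
opening: 0.0535
```

```bash
python3 -c "
from h import *
go(.510,-.0938,.017)"
```

```text
t 9.7 tcp [ 0.5114 -0.0938  0.0965] op 0.0535 F [0.3 0.1 0. ]
turn [0.001 0.    0.004] shift [ 0.   -0.15  7.95]
```

>>> play_rows --commands '[0,0,0,0,-0.1,3,0.15,0,0,0,0,-0.1,6,0.15,0,0,0,0,-0.1,7.9,0.15,0,0,0,0,-0.1,7.9,0.15,0,0,0,0,-0.1,7.9,-0.7]'

```text
time: 10.2
tcp_pos: [0.5091, -0.0935, 0.0173]
ee_rot: [[-0.004, 1.0, -0.002], [1.0, 0.004, 0.001], [0.001, -0.002, -1.0]]
force: [-0.1, 0.5, -0.2]
opening: 0.0489
```

>>> play_rows --commands '[0,0,0,0,0,0,-0.7,0,0,0,0,0,0,-0.7,0,0,0,0,0,0,-0.7,0,0,0,0,0,0,-0.7,0,0,0,0,0,-1.5,-0.7]'

```text
time: 10.7
tcp_pos: [0.5077, -0.0934, 0.0323]
ee_rot: [[-0.003, 1.0, -0.003], [1.0, 0.003, 0.001], [0.001, -0.003, -1.0]]
force: [0.4, -0.3, -0.5]
opening: 0.0275
```

```bash
python3 -c "
from h import *
go(.5427,.2249,.13)"
```

```text
t 10.7 tcp [ 0.5077 -0.0934  0.0323] op 0.0275 F [ 0.4 -0.3 -0.5]
turn [-0.003 -0.001  0.003] shift [31.83  3.56 -9.74]
```

>>> play_rows --commands '[0,0,0,0,0,-4,-0.7,0,0,0,0.5,0,-8,-0.7,0,0,0,4,0.4,-9.7,-0.7,0,0,0,8.5,1,-9.7,-0.7,0,0,0,13,1.5,-9.7,-0.7]'

```text
time: 11.2
tcp_pos: [0.5243, 0.037, 0.1316]
ee_rot: [[-0.001, 1.0, 0.003], [1.0, 0.001, -0.0], [-0.0, 0.003, -1.0]]
force: [0.6, -0.7, -1.4]
opening: 0.027
```

>>> play_rows --commands '[0,0,0,4.5,0.5,0,-0.7,0,0,0,9,1,0,-0.7,0,0,0,13.5,1.5,0,-0.7,0,0,0,17,1.9,0,-0.7,0,0,0,18.8,2.1,0,-0.7]'

```text
time: 11.7
tcp_pos: [0.5436, 0.2274, 0.1303]
ee_rot: [[-0.005, 1.0, 0.0], [1.0, 0.005, 0.001], [0.001, 0.0, -1.0]]
force: [-0.4, -0.6, 0.2]
opening: 0.028
```

>>> play_rows --commands '[0,0,0,0,0,1,-0.7,0,0,0,0,0,3,-0.7,0,0,0,0,0,4,-0.7,0,0,0,0,0,4,-0.7]'

```text
time: 12.1
tcp_pos: [0.5424, 0.223, 0.0881]
ee_rot: [[-0.002, 1.0, -0.004], [1.0, 0.002, -0.001], [-0.001, -0.004, -1.0]]
force: [0.2, 0.7, -0.0]
opening: 0.0271
```

```bash
python3 -c "
from h import *
grab('wrist','w2');go(.5427,.2249,.019)"
```

```text
t 12.15 tcp [0.5433 0.2232 0.0893] op 0.027 F [-0.3  0.8 -0.1]
turn [-0.002  0.001  0.002] shift [ 0.18 -0.04  7.03]
```

View pics/w2.png

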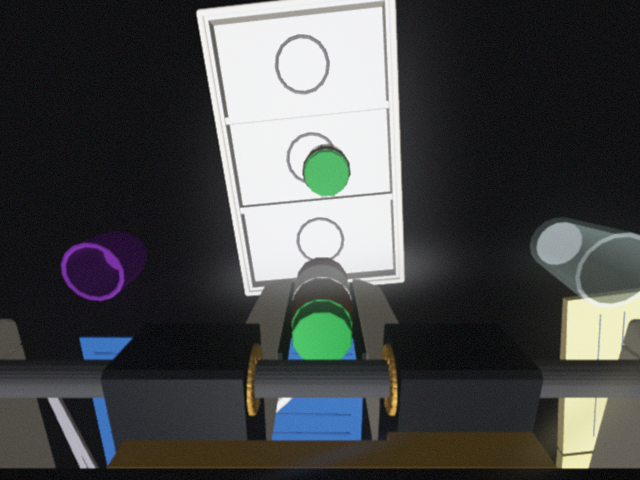

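The wrist view shows the empty near bay's ring at (320,240), with the held vial upright above it and the racked vial at (327,170) clear.

>>> play_rows --commands '[0,0,0,0.1,0,3,-0.7,0,0,0,0.1,0,5.5,-0.7,0,0,0,0.1,0,6.6,-0.7,0,0,0,0.1,0,6.9,-0.7,0,0,0,0.1,0,7,-0.7]'

```text
time: 12.65
tcp_pos: [0.5446, 0.2251, 0.0208]
ee_rot: [[-0.003, 1.0, 0.001], [1.0, 0.003, 0.0], [0.0, 0.001, -1.0]]
force: [-0.0, -0.6, -0.6]
opening: 0.0273
```

>>> play_rows --commands '[0,0,0,0,0,0.1,-0.7,0,0,0,0,0,0.1,-0.7,0,0,0,0,0,0.1,-0.1,0,0,0,0,0,0.1,-0.1,0,0,0,0,0,0.1,-0.1]'

```text
time: 13.15
tcp_pos: [0.5442, 0.2254, 0.0195]
ee_rot: [[-0.003, 1.0, 0.001], [1.0, 0.003, 0.0], [0.0, 0.001, -1.0]]
force: [-0.4, -0.3, 0.3]
opening: 0.0408
```

```bash
python3 -c "
from h import *
go(.518,.0019,.13)"
```

```text
t 13.15 tcp [0.5442 0.2254 0.0195] op 0.0408 F [-0.4 -0.3  0.3]
turn [ 0.001 -0.     0.003] shift [-22.34  -2.68 -11.05]
```

>>> play_rows --commands '[0,0,0,0,0,-2,-0.1,0,0,0,0,0,-6,-0.1,0,0,0,-1.5,-0.2,-9.5,-0.1,0,0,0,-6,-0.7,-10,0.15,0,0,0,-10.5,-1.3,-10,0.15]'

```text
time: 13.65
tcp_pos: [0.5326, 0.1199, 0.1214]
ee_rot: [[-0.006, 1.0, 0.005], [1.0, 0.006, 0.0], [-0.0, 0.005, -1.0]]
force: [1.0, -0.3, -0.2]
opening: 0.0514
```

>>> play_rows --commands '[0,0,0,-4.5,-0.5,0,0.15,0,0,0,-8.5,-1,0,0.15,0,0,0,-11.2,-1.3,0,0.15,0,0,0,-11.8,-1.4,1,0.15,0,0,0,-11.8,-1.4,2,0.15]'

```text
time: 14.15
tcp_pos: [0.5178, 0.0016, 0.0988]
ee_rot: [[-0.001, 1.0, 0.001], [1.0, 0.001, 0.0], [0.0, 0.001, -1.0]]
force: [-0.6, 1.2, 0.3]
opening: 0.0538
```

```bash
python3 -c "
from h import *
go(.518,.0019,.017)"
```

```text
t 14.15 tcp [0.5178 0.0016 0.0988] op 0.0538 F [-0.6  1.2  0.3]
turn [ 0.001 -0.     0.001] shift [0.03 0.02 8.18]
```

>>> play_rows --commands '[0,0,0,0,0,3,0.15,0,0,0,0,0,6,0.15,0,0,0,0,0,8,0.15,0,0,0,0,0,8.1,0.15,0,0,0,0,0,8.1,-0.7]'

```text
time: 14.65
tcp_pos: [0.5172, 0.0035, 0.0175]
ee_rot: [[-0.004, 1.0, -0.002], [1.0, 0.004, 0.001], [0.001, -0.002, -1.0]]
force: [0.7, -0.2, 0.3]
opening: 0.0492
```

>>> play_rows --commands '[0,0,0,0,0,0,-0.7,0,0,0,0,0,0,-0.7,0,0,0,0,0,0,-0.7,0,0,0,0,0,0,-0.7,0,0,0,0,0,-1.5,-0.7]'

```text
time: 15.15
tcp_pos: [0.5164, 0.0024, 0.0323]
ee_rot: [[-0.003, 1.0, -0.003], [1.0, 0.003, 0.001], [0.001, -0.003, -1.0]]
force: [0.2, 0.3, -0.8]
opening: 0.0275
```

```bash
python3 -c "
from h import *
go(.5303,.3417,.14)"
```

```text
t 15.15 tcp [0.5164 0.0024 0.0323] op 0.0275 F [ 0.2  0.3 -0.8]
turn [-0.003 -0.001  0.003] shift [ 33.94   1.45 -10.75]
```

>>> play_rows --commands '[0,0,0,0,0,-4,-0.7,0,0,0,0.5,0,-8.5,-0.7,0,0,0,4,0.2,-10.7,-0.7,0,0,0,8.5,0.4,-10.7,-0.7,0,0,0,13,0.6,-10.7,-0.7]'

```text
time: 15.65
tcp_pos: [0.5241, 0.133, 0.1418]
ee_rot: [[-0.001, 1.0, 0.003], [1.0, 0.001, 0.0], [0.0, 0.003, -1.0]]
force: [0.4, -0.1, 0.1]
opening: 0.0277
```

>>> play_rows --commands '[0,0,0,4.5,0.2,0,-0.7,0,0,0,9,0.4,0,-0.7,0,0,0,13.5,0.6,0,-0.7,0,0,0,17.5,0.8,0,-0.7,0,0,0,20.9,0.9,0,-0.7]'

```text
time: 16.15
tcp_pos: [0.5313, 0.3434, 0.1402]
ee_rot: [[-0.004, 1.0, 0.0], [1.0, 0.004, 0.0], [0.0, 0.0, -1.0]]
force: [0.6, 0.0, -1.1]
opening: 0.0273
```

>>> play_rows --commands '[0,0,0,0,0,0,-0.7,0,0,0,0,0,2,-0.7,0,0,0,0,0,5,-0.7,0,0,0,0,0,5,-0.7,0,0,0,0,0,5,-0.7]'

```text
time: 16.65
tcp_pos: [0.5313, 0.3403, 0.0901]
ee_rot: [[-0.002, 1.0, -0.002], [1.0, 0.002, -0.001], [-0.001, -0.002, -1.0]]
force: [0.5, 0.3, -0.1]
opening: 0.0273
```

```bash
python3 -c "
from h import *
go(.5303,.3417,.019)"
```

```text
t 16.65 tcp [0.5313 0.3403 0.0901] op 0.0273 F [ 0.5  0.3 -0.1]
turn [-0.002  0.001  0.002] shift [ 0.14 -0.09  7.11]
```

>>> play_rows --commands '[0,0,0,0.1,0,3,-0.7,0,0,0,0.1,0,5.5,-0.7,0,0,0,0.1,0,6.7,-0.7,0,0,0,0.1,0,7,-0.7,0,0,0,0.1,0,7.1,-0.7]'

```text
time: 17.15
tcp_pos: [0.5325, 0.3424, 0.0205]
ee_rot: [[-0.003, 1.0, 0.002], [1.0, 0.003, 0.001], [0.001, 0.002, -1.0]]
force: [-0.6, -0.9, -0.3]
opening: 0.0277
```

>>> play_rows --commands '[0,0,0,0,0,0.1,-0.7,0,0,0,0,0,0.1,-0.7,0,0,0,0,0,0.1,-0.1,0,0,0,0,0,0.1,-0.1,0,0,0,0,0,0.1,-0.1]'

```text
time: 17.65
tcp_pos: [0.5317, 0.3423, 0.0182]
ee_rot: [[-0.003, 1.0, 0.0], [1.0, 0.003, 0.0], [0.0, 0.0, -1.0]]
force: [-0.7, -0.3, 0.1]
opening: 0.0415
```

```bash
python3 -c "
from h import *
go(.5129,.0917,.13)"
```

```text
t 17.65 tcp [0.5317 0.3423 0.0182] op 0.0415 F [-0.7 -0.3  0.1]
turn [ 0.    -0.     0.003] shift [-25.05  -1.95 -11.18]
```

>>> play_rows --commands '[0,0,0,0,0,-2,-0.1,0,0,0,0,0,-6,-0.1,0,0,0,-1.5,-0.1,-10,-0.1,0,0,0,-6,-0.5,-11,-0.2,0,0,0,-10.5,-0.8,-11,-0.2]'

```text
time: 18.15
tcp_pos: [0.5254, 0.2373, 0.1309]
ee_rot: [[-0.006, 1.0, 0.006], [1.0, 0.006, 0.001], [0.001, 0.006, -1.0]]
force: [1.2, -0.5, 0.0]
opening: 0.0374
```

>>> play_rows --commands '[0,0,0.14,-4.5,-0.3,0,-0.2,0,0,0.28,-9,-0.7,0,-0.2,0,0,0.42,-12.5,-1,0,-0.2,0,0,0.56,-14.5,-1.1,0,-0.2,0,0,0.7,-14.5,-1.1,0,-0.2]'

```text
time: 18.65
tcp_pos: [0.5133, 0.0894, 0.1282]
ee_rot: [[0.649, 0.761, -0.0], [0.761, -0.649, -0.001], [-0.001, 0.0, -1.0]]
force: [0.4, 0.8, 0.6]
opening: 0.0371
```

>>> play_rows --commands '[0,0,0,0,0,2,-0.2,0,0,0,0,0,4,-0.2,0,0,0,0,0,4,-0.2,0,0,0,0,0,4,-0.2]'

```text
time: 19.05
tcp_pos: [0.5132, 0.0922, 0.0882]
ee_rot: [[0.642, 0.767, -0.001], [0.767, -0.642, 0.0], [-0.001, -0.001, -1.0]]
force: [0.5, 0.7, 0.3]
opening: 0.0372
```

```bash
python3 -c "
from m import *
go(.5129,.0917,.006,-42); grab('wrist','w3')
im,P=world('w3');m=(im.min(2)>130)&(abs(P[...,0]-.513)<.04)&(abs(P[...,1]-.092)<.04)&(P[...,2]>.007)&(P[...,2]<.02)
print(m.sum(),cv2.minAreaRect(P[m][:,:2].astype(np.float32)*1000),np.median(P[m][:,2]))"
```

```text
t 19.05 tcp [0.5132 0.0922 0.0882] op 0.0372 F [0.5 0.7 0.3]
turn [-0.001  0.001  0.036] shift [-0.05  0.02  8.22]
929 ((512.9497680664062, 94.50408935546875), (51.97943878173828, 10.001276016235352), 47.18244552612305) 0.011574503938094227
```

View pics/w3.png

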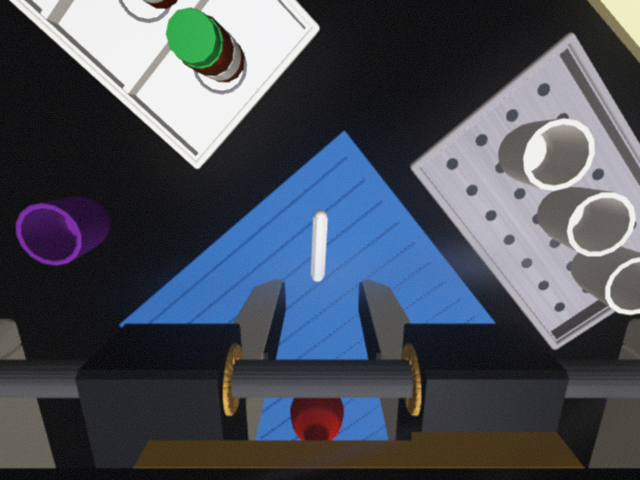

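Wrist view: bar at (319,245), nearly in line with the fingers. Measured (0.513, 0.0945) at 47°, which agrees. All three crucibles stand in the oven tray, and a vial stands in the near bay.

>>> play_rows --commands '[0,0,0.05,0.1,0,3,-0.2,0,0,0.05,0.1,0,6,-0.2,0,0,0.05,0.1,0,7.8,-0.2,0,0,0.05,0.1,0,8.2,-0.2,0,0,0.05,0.1,0,8.2,-0.2]'

```text
time: 19.6
tcp_pos: [0.5144, 0.093, 0.0066]
ee_rot: [[0.679, 0.734, 0.0], [0.734, -0.679, -0.0], [0.0, 0.0, -1.0]]
force: [0.1, 0.1, 0.2]
opening: 0.037
```

>>> play_rows --commands '[0,0,0,0,0,0.05,-1,0,0,0,0,0,0.05,-1,0,0,0,0,0,0.05,-1,0,0,0,0,0,0.05,-1,0,0,0,0,0,0.05,-1]'

```text
time: 20.1
tcp_pos: [0.5144, 0.0929, 0.0063]
ee_rot: [[0.679, 0.734, 0.001], [0.734, -0.679, -0.0], [0.001, 0.001, -1.0]]
force: [-1.2, 0.6, 3.9]
opening: 0.0096
```

>>> play_rows --commands '[0,0,0,0,0,0,-1,0,0,0,0,0,0,-1,0,0,0,0,0,-1,-1,0,0,0,0,0,-4,-1,0,0,0,0,0,-8,-1]'

```text
time: 20.6
tcp_pos: [0.5121, 0.0929, 0.0851]
ee_rot: [[0.68, 0.734, -0.005], [0.734, -0.68, 0.0], [-0.003, -0.004, -1.0]]
force: [0.3, -0.6, -0.1]
opening: 0.0096
```

```bash
python3 -c "
from h import *
go(.4978,-.2984,.12,-43)"
```

```text
t 20.6 tcp [0.5121 0.0929 0.0851] op 0.0096 F [ 0.3 -0.6 -0.1]
turn [-0.004  0.003  0.003] shift [-29.69  25.53  -3.48]
```

Gripped (9.6 mm opening). Next is the yellow tray.

>>> play_rows --commands '[0,0,0,-2,1.7,-2,-1,0,0,0,-5.2,4.5,-3.5,-1,0,0,0,-8.6,7.4,-3.5,-1,0,0,0,-12,10.3,-3.5,-1,0,0,0,-15.4,13.2,-3.5,-1]'

```text
time: 21.1
tcp_pos: [0.5059, -0.1113, 0.1214]
ee_rot: [[0.679, 0.734, 0.001], [0.734, -0.679, -0.0], [0.0, 0.001, -1.0]]
force: [0.9, -0.5, 0.3]
opening: 0.0095
```

>>> play_rows --commands '[0,0,0,-3.4,2.9,0,-1,0,0,0,-6.8,5.8,0,-1,0,0,0,-10.2,8.7,0,-1,0,0,0,-12.8,11,0,-1,0,0,0,-14.3,12.3,0,-1]'

```text
time: 21.6
tcp_pos: [0.4989, -0.3011, 0.1209]
ee_rot: [[0.681, 0.732, 0.0], [0.732, -0.681, -0.001], [-0.0, 0.001, -1.0]]
force: [-0.6, 0.4, 0.1]
opening: 0.0095
```

>>> play_rows --commands '[0,0,0,0,0,0,-1,0,0,0,0,0,3,-1,0,0,0,0,0,6,-1,0,0,0,0,0,7,-1,0,0,0,0,0,7,-1]'

```text
time: 22.1
tcp_pos: [0.4985, -0.2958, 0.0493]
ee_rot: [[0.678, 0.735, -0.003], [0.735, -0.678, 0.003], [0.0, -0.004, -1.0]]
force: [-0.3, -0.2, 0.1]
opening: 0.0096
```

```bash
python3 -c "
from h import *
go(.4978,-.2984,.008,-43)"
```

```text
t 22.1 tcp [ 0.4985 -0.2958  0.0493] op 0.0096 F [-0.3 -0.2  0.1]
turn [-0.004 -0.     0.005] shift [-0.23  0.14  4.13]
```

>>> play_rows --commands '[0,0,0,-0.1,0.1,2,-1,0,0,0,-0.1,0.1,3.5,-1,0,0,0,-0.1,0.1,4,-1,0,0,0,-0.1,0.1,4.15,-1,0,0,0,-0.1,0.1,4.15,-1]'

```text
time: 22.6
tcp_pos: [0.5001, -0.2998, 0.0102]
ee_rot: [[0.679, 0.734, 0.001], [0.734, -0.679, -0.001], [0.0, 0.001, -1.0]]
force: [0.3, -0.4, 0.1]
opening: 0.0099
```

>>> play_rows --commands '[0,0,0,0,0,0,-0.4,0,0,0,0,0,0,-0.4,0,0,0,0,0,0,-0.4,0,0,0,0,0,-1,-0.4,0,0,0,0,0,-5,-0.4]'

```text
time: 23.1
tcp_pos: [0.4968, -0.2976, 0.0565]
ee_rot: [[0.68, 0.734, -0.006], [0.734, -0.68, 0.006], [-0.0, -0.009, -1.0]]
force: [0.4, -0.5, 0.0]
opening: 0.0276
```

>>> play_rows --commands '[0,0,0,0,0,-4.5,-0.4,0,0,0,0,0,-9,-0.4,0,0,0,-2,-2,-12,-0.4,0,0,0,-4,-4,-12,-0.4,0,0,0,-5,-5,-12,-0.4]'

```text
time: 23.6
tcp_pos: [0.4275, -0.3026, 0.1811]
ee_rot: [[0.68, 0.733, 0.001], [0.733, -0.68, -0.002], [-0.001, 0.003, -1.0]]
force: [-1.1, -0.2, -0.6]
opening: 0.028
```

```bash
python3 - <<'E'
from m import *
grab('scene','scene1');grab('side','side1');go(.4,-.4,.2)
for f in('scene1','side1'):
    im,P=world(f)
    def reg(x,y,r,lo,hi,cf): 
        c=im.astype(int).reshape(-1,3);Q=P.reshape(-1,3);k=(np.hypot(Q[:,0]-x,Q[:,1]-y)<r)&(Q[:,2]>lo)&(Q[:,2]<hi)&cf(c);return Q[k]
    gr=lambda c:(c[:,1]>c[:,0]+25)&(c[:,1]>c[:,2]+15)
    for x,y in((.5427,.225),(.5457,.279),(.5303,.342)):
        Q=reg(x,y,.025,.052,.08,gr);print(f,'vial',len(Q),np.round((Q.max(0)+Q.min(0))/2,4) if len(Q) else '',np.round(np.percentile(Q[:,2],90),4) if len(Q) else '')
    for x,y in((.658,.002),(.658,-.049),(.6615,.0543)):
        Q=reg(x,y,.024,.040,.055,white);print(f,'cru',len(Q),circ(Q[:,:2]),np.round(np.percentile(Q[:,2],90),4))
    Q=reg(.4975,-.298,.05,.008,.03,lambda c:(c.min(1)>130)&(np.ptp(c,axis=1)<60));print('bar',len(Q),cv2.minAreaRect(Q[:,:2].astype(np.float32)*1000) if len(Q) else '',np.median(Q[:,2]) if len(Q) else '')
E
```

```text
t 23.7 tcp [ 0.4273 -0.3021  0.1794] op 0.028 F [ 0.  -0.9 -0.1]
turn [-0.001 -0.    -0.749] shift [-9.03  4.67 -2.06]
scene1 vial 131 [0.5466 0.2249 0.0588] 0.0639
scene1 vial 128 [0.5462 0.279  0.0592] 0.0641
scene1 vial 123 [0.5339 0.3416 0.0591] 0.0637
scene1 cru 152 [0.6612 0.0013 0.0185] 0.0451
scene1 cru 164 [ 0.6601 -0.0501  0.0185] 0.045
scene1 cru 146 [0.662  0.0543 0.0186] 0.0449
bar 133 ((501.1445617675781, -302.2887878417969), (51.319297790527344, 9.728440284729004), 46.47172927856445) 0.012832338190718162
side1 vial 121 [0.5465 0.2257 0.0592] 0.0644
side1 vial 112 [0.5461 0.2771 0.0593] 0.0643
side1 vial 107 [0.5343 0.3414 0.0592] 0.0646
side1 cru 130 [0.6601 0.0011 0.0186] 0.0449
side1 cru 138 [ 0.659  -0.0502  0.0186] 0.0448
side1 cru 118 [0.6608 0.0539 0.0183] 0.045
bar 248 ((500.3271789550781, -301.9887390136719), (53.680538177490234, 10.830899238586426), 47.86004638671875) 0.013074108090969483
```

View pics/scene1.png

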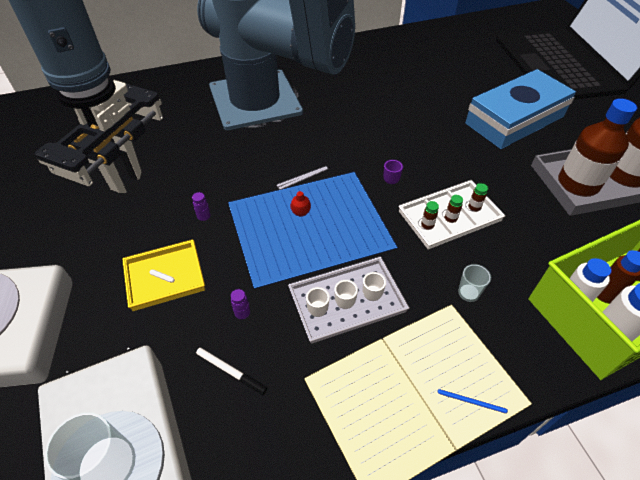

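View pics/side1.png

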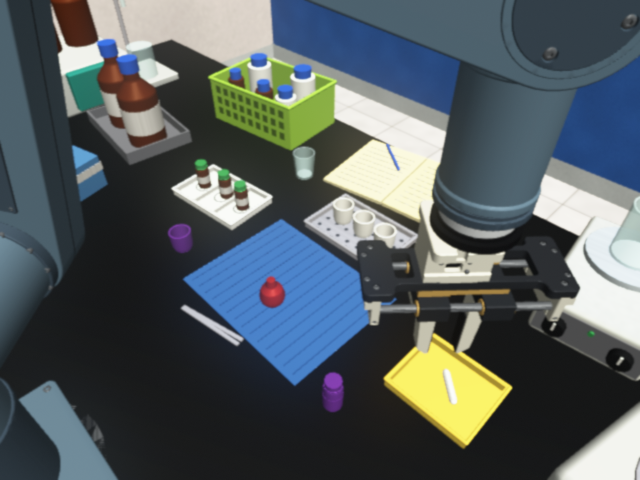

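Both views show all five items in place: vials at (430,214) and (478,196) in the end bays, crucibles at (317,300) and (346,292) in the steel tray, and the bar at (161,276) flat in the yellow tray. The racked vial and trayed crucible are unmoved. I'm letting the arm settle, then handing in.

>>> play_rows --commands '[0,0,0,0,0,0,-0.4,0,0,0,0,0,0,-0.4,0,0,0,0,0,0,-0.4,0,0,0,0,0,0,-0.4,0,0,0,0,0,0,-0.4]'

```text
time: 24.2
tcp_pos: [0.429, -0.3022, 0.1788]
ee_rot: [[0.679, 0.734, -0.0], [0.734, -0.679, 0.001], [0.0, -0.001, -1.0]]
force: [-0.2, -0.1, -0.9]
opening: 0.0279
```

```bash
python3 -c "
from h import *
print(robot.job_done())"
```

```text
the job is handed in; nothing more can be done
None
```

All five pieces are put away and the job is handed in, at 24 s on the robot's clock. The hand-in gives no verdict, so this rests on my last camera checks.

- **Vials:** they stand in the two end bays, about 58.5 mm either side of the rack's middle against the nominal 58.7 mm. The cap tops are at the height expected on the rack floor.
- **Crucibles:** they stand on the oven tray's floor at about y = −57 and −6 mm in its frame.
- **Stir bar:** it lies flat, within about 4 mm of the yellow tray's middle.
- **Pieces already in place:** the racked vial and the trayed crucible read within about 2 mm of where they started, which is about the accuracy of the calibration.

The arm ended clear of everything, and none of the final checks failed or disagreed. The one odd reading came earlier: the first side-view fit of the oven tray locked onto the notebook, so I used the scene-view fit, whose size and crucible position agreed.

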